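# Third hand: press a spice-rack crossbar against its side panel

### The arm

A 7-joint arm with a two-finger parallel gripper is mounted at the origin on a cart in front of the work surface, level with it; the furniture and walls round the work are solid. World frame = base frame: x ahead of the robot, y to its left, z up, the work surface at z = 0. Lengths are in m, angles in rad, forces in N, time in s.
With the tool pointing down it reaches from about 0.425 to 0.825 m from the base axis. Payload 3.6 kg.
Tool frame: the origin (TCP) lies at the very end of the fingers, on their centre line; the grasp point (between the pads) lies 19 mm behind it; z points along the fingers, y is the line along which they close (so a half turn about z gives the same grasp; the last joint's range is limited). The gripper opens to 93 mm and grips with 3 to 60 N. Pads are 15 mm wide; open, the fingers measure 128 mm over their backs; the gripper's body (75 mm by 188 mm) begins 65 mm behind the grasp point.
Start: joints at [-1.28, 0.615, -0.013, 1.423, 0.008, 1.103, -0.04], TCP at [0.203, 0.617, 0.219] pointing down, gripper open.
Joint ranges: [-3.12, 3.12], [-0.3, 2.06], [-1.34, 1.32], [0.26, 2.42], [-1.36, 4.5], [0.01, 1.98], [-2.84, 2.84]. Speed limits (rad/s): [2.79, 2.79, 3.14, 3.14, 3.14, 3.14, 3.14].

### API

Orientations are given as a unit quaternion [x, y, z, w].
In Python, from cell import observe, grab_frame, camera_model, workorder gives the robot as it stands.
- The arm moves only by the tool send_rows, never from a script. Its argument "moves" is a list of rows, each an object with "gripper": the finger opening in cm, from 0 to 9.3; "travel": the shift along the tool's x, y, z in cm, a list of three; "twist": the turn about the tool's z in degrees. In form: [{"gripper": gripper, "travel": [dx, dy, dz], "twist": twist}, ...]. A call has 1 to 20 rows; each row is the pose to reach, as a shift and turn from the pose commanded when the call began, along the tool's axes at that moment; what a row does not reach only later rows make up. A row lasts 1/12 s, in which the tool goes at most 41.7 mm and 7.16 degrees, less where a joint would pass 70% of its speed; a pose out of reach is approached as far as the arm can. A call with a gripper value outside its range is refused whole. The fingers move at their own pace and stop on an object; "grip_force" is the grip in N (left out, the last holds). Time passes only in rows, so rows that repeat a pose let the fingers close. It gives the time, the measured TCP pose, the force, the opening and the grip force at its end, in the units of the state.
- observe(): the state, without advancing time (a new reading comes with each control period).
- grab_frame(name): name is "scene" or "side" or "wrist"; returns (picture, depth): 384x512x3 uint8, red, green, blue; 384x512 float32, m along the optical axis (not along the pixel's ray), 0 where there is no reading.
- camera_model(name): a dict with "mtx" (3x3 intrinsics, pixels), "R" (3x3) and "t" (3): a world point X has camera coordinates R X + t. Camera axes: x right, y down, z forward; pixel columns grow to the right and rows downward; lengths in m; the calibration is good to about 2 mm. A picture is of the moment at which its call begins: read the wrist's pose just before it. camera_model takes no time and is no camera call; for the wrist camera it gives the pose at the moment of the call.
- workorder.sign_off(): hands the job in; it is judged then, once.
The state is a dict: "time": time; "q": joint angles; "qd": joint speeds; "joint_efforts": joint torques, N m; "ee_pos": TCP position; "orientation": TCP orientation; "ft_force": force on the tool from outside, world axes, zero at the start; "wrist_torque": the same for the moment, N m; "finger_gap": opening from 0.0 (shut) to 1.0 (fully open); "grasp_force": force on a finger pad.
Only numpy, scipy, OpenCV 4.12 (cv2) and the standard library are available. Lean on these libraries where they do the work, as an engineer would, in place of code of your own. Each camera call takes 0.05 s, during which the arm holds its last target. There are 200 camera calls.

### The job

Be my third hand while I screw this spice rack together: pick up the wooden crossbar, lay it on the jig board between the two black guide ledges and push its end squarely against the sprung side panel until the red pointer stands over the green block. Keep that pressure steady for a couple of seconds, not ramming the pointer well past the green, and finish while you are still holding the bar and pressing; the screwdriver and the two spice jars stay where they are.

Things in the scene. Friction and masses are not known exactly. Their poses are not given: they have to be found in the camera images.
- crossbar_mid (a point): Centre of the loose brown wooden crossbar, 180 x 28 x 50 mm (own x = length, z = up), about 150 g, its 50 mm side upright: centre 25 mm above what it rests on. Lies left or right of the jig. Its two ends are alike: either may meet the panel. Grip it across the 28 mm, near the middle, in its upper half: in the jig, ledges stand beside its lowest 10 mm.
- jig: Fixed plywood board, 290 x 160 x 12 mm. Origin on the worktop under the channel's middle; +x = pressing direction, along the channel to the panel; y left. Board from x -120 to +170 mm. Two black ledges, 10 mm high, x -95 to +55 mm, 34 mm apart (y -17 to +17), mouth flared at the near end. A bar in the channel has its centre 37 mm above the worktop. Behind the panel two posts, tops at 58 mm.
- panel_face (a point): Centre of the pressing spot on the near face of the rack's upright side panel (pale wood, 16 mm thick, 90 mm wide, its top 94 mm above the worktop), 37 mm above the worktop; axes as the jig's. Unpressed it lies at x = +90 mm in the jig's frame; it moves with the panel.
- side_panel (a joint): How far the side panel has been pushed back along the jig's +x, in m: 0 unpressed, stop at 0.038. A spring pushes back with 2.5 N at 0 and 0.5 N more for each mm (10 N at 15 mm); let go, it returns to 0.
- pointer_tip (a point): Red pointer (3 mm wide along the jig's x) fixed to the left edge of the side panel, moving with it; point at its middle, 57 mm above the worktop, over the scale bar. Unpressed it stands at jig x = +98 mm, y = +66 mm.
- marker: Green block clipped on the 44 mm high aluminium scale bar at the jig's left edge: 12 mm along the jig's x, 22 mm across, its top just under the pointer. Shows the wanted pressure. Origin near its middle; axes as the jig's. It stands 14 to 24 mm beyond the unpressed pointer (jig +x), differently each time; right is: pointer's middle within 6 mm of the block's middle along x.
- screwdriver: Loose screwdriver lying flat on the worktop on the other side of the jig from the crossbar; bystander. Origin at the middle of its underside.
- jar_brown: Loose spice jar with dark brown cap, 44 mm across, 96 mm high, standing to the right of the jig; bystander. Origin at the centre of its underside.
- jar_dark: Loose spice jar with black cap, 40 mm across, 105 mm high, standing to the right of the jig; bystander. Origin at the centre of its underside.

How it is judged:
By the outcome, as a careful person would: the job done as asked, in the order asked, and still so for the second after the job is handed in, while the arm keeps its last pose, push and grip.
It also fails if it takes over 56 s, if anything falls off the work surface, if the arm or the gripper's body presses on something with over 40 N, if the wrist force passes 120 N, or if a joint passes its speed limit or range.

## Working session

There is one attempt and no reset: what is moved stays moved. The work goes in short steps, Python scripts to look and compute and a tool call to move; the robot and the scene stay as the last step left them, time stands still between calls to the robot, and variables do not carry over. Pictures are saved under pics/ and viewed, at most 10 in all, crops included, and the job is handed in when it is done.

Besides the shell and the picture viewer there is one more tool, called after "Call:" in YAML: its name, and indented under it one key for each argument. send_rows: Moves the arm, as the interface text tells. Its arguments: {"type":"object","properties":{"moves":{"type":"array"},"grip_force":{"type":"number"}},"required":["moves"]}

```bash
mkdir -p pics; ls; python3 - <<'E'
from cell import *
import cv2,numpy as np
s=observe();print(s)
a,da=grab_frame("scene");b,db=grab_frame("side")
np.savez('f0.npz',a=a,da=da,b=b,db=db)
for n in("scene","side"):print(n,camera_model(n))
cv2.imwrite('pics/scene.png',a[:,:,::-1]);cv2.imwrite('pics/side.png',b[:,:,::-1])
E
```

```text
pics
{'time': 0.0, 'q': array([-1.27949898,  0.61587773, -0.01264224,  1.42487855,  0.00809844,
        1.10337201, -0.04039666]), 'qd': array([-1.39659316e-04, -4.49450973e-04, -3.83603185e-04, -8.08847015e-04,
       -5.11323638e-05,  1.36776794e-03, -4.29207588e-04]), 'joint_efforts': array([-9.88774673e-06, -4.58941555e+01,  2.09025457e-01, -1.65741616e+01,
       -6.10084366e-02,  2.05342466e-02,  2.44969224e-04]), 'ee_pos': array([0.20284302, 0.61672148, 0.21751475]), 'orientation': array([ 1.58186219e-01,  9.87408515e-01, -1.22864115e-03, -1.87690270e-04]), 'ft_force': array([-0.34652045, -0.25781644, -0.72856848]), 'wrist_torque': array([-0.0543058 ,  0.03115038,  0.03505961]), 'grasp_force': 0.0, 'finger_gap': 0.9987412189298173}
scene {'mtx': array([[474.62420647,   0.        , 253.93130616],
       [  0.        , 474.62420647, 183.7785238 ],
       [  0.        ,   0.        ,   1.        ]]), 'R': array([[ 0.83760024, -0.54618469,  0.01039861],
       [-0.34226281, -0.53952212, -0.76926722],
       [ 0.42577225,  0.64077935, -0.63884256]]), 't': array([-0.45109503,  0.25376786,  0.94548582])}
side {'mtx': array([[416.22778541,   0.        , 256.49137548],
       [  0.        , 416.22778541, 187.01339569],
       [  0.        ,   0.        ,   1.        ]]), 'R': array([[ 0.99728482, -0.07191218, -0.01586302],
       [-0.05043409, -0.51000724, -0.85869029],
       [ 0.05366003,  0.85715883, -0.5122493 ]]), 't': array([-0.53907772,  0.10674043,  1.17484896])}
```

View pics/scene.png

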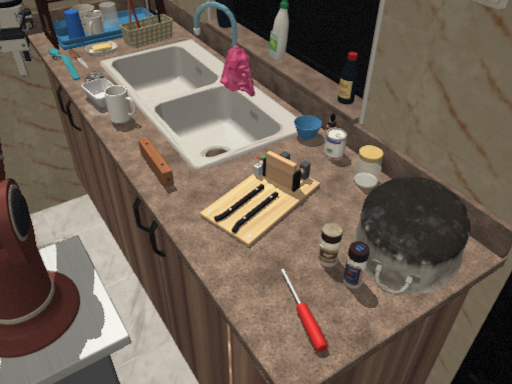

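View pics/side.png

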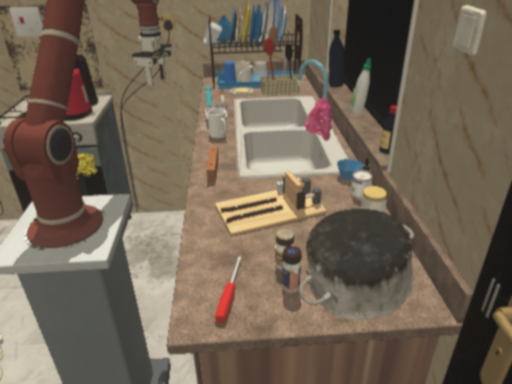

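The scene view shows the bar at about (155,160), the jig board at (260,200) with black ledges and the panel at (285,170). The jars are at (330,245) and (356,265), the screwdriver at (305,310). The side view matches, so next I'll measure and enlarge the jig.

```bash
cat > h.py <<'E'
import numpy as np,cv2
from cell import *
def pts(d,c):
    v,u=np.mgrid[:384,:512]; K=c['mtx']
    P=np.stack([(u-K[0,2])/K[0,0]*d,(v-K[1,2])/K[1,1]*d,d],-1)
    return (P-c['t'])@c['R']
def ray(uv,c,z):
    r=c['R'].T@np.linalg.inv(c['mtx'])@np.array([uv[0],uv[1],1.]); o=-c['R'].T@c['t']
    return o+r*(z-o[2])/r[2]
def proj(X,c):
    p=c['mtx']@(c['R']@np.asarray(X)+c['t']);return p[:2]/p[2]
E
python3 - <<'E'
from h import *
f=np.load('f0.npz');c=camera_model('scene');a=f['a'];P=pts(f['da'],c)
hsv=cv2.cvtColor(a,cv2.COLOR_RGB2HSV).astype(int);H,S,V=hsv[...,0],hsv[...,1],hsv[...,2]
z=P[...,2]
u=np.arange(512)[None];v=np.arange(384)[:,None]
def rep(n,m):
    m=m.astype(np.uint8);k,l,st,ce=cv2.connectedComponentsWithStats(m)
    if k<2:print(n,'none');return None
    i=1+np.argmax(st[1:,4]);q=l==i;p=P[q];r=cv2.minAreaRect((p[:,:2]*1000).astype(np.float32))
    print(n,st[i],p.mean(0).round(3),'z',p[:,2].min().round(3),p[:,2].max().round(3),r);return q
box=(u>190)&(u<335)&(v>140)&(v<250)
rep('bar',(u>120)&(u<190)&(v>125)&(v<200)&(z>.04)&(z<.06)&(S>100))
rep('board',box&(z>.006)&(z<.02)&(S>60)&(V>130))
rep('ledges',box&(z>.012)&(z<.035)&(V<70))
rep('paneltop',box&(z>.087)&(z<.102))
g=rep('green',box&(H>40)&(H<85)&(S>90))
rep('red',box&((H<8)|(H>172))&(S>130))
rep('jar1',(u>315)&(u<345)&(v>220)&(v<270)&(z>.085)); rep('jar2',(u>342)&(u<372)&(v>238)&(v<290)&(z>.095))
for r in('scene','side'):
    im=f['a'] if r=='scene' else f['b']
    x=(195,130,135,115) if r=='scene' else (205,165,125,75)
    cr=im[x[1]:x[1]+x[3],x[0]:x[0]+x[2],::-1]
    cv2.imwrite('pics/c_%s.png'%r,cv2.resize(cr,None,fx=5,fy=5,interpolation=cv2.INTER_CUBIC))
E
```

```text
bar [138 137  34  40 468] [0.404 0.282 0.049] z 0.04 0.055 ((406.6844482421875, 290.53277587890625), (183.0576629638672, 29.38643455505371), 87.66426086425781)
board [ 199  173  121   72 3273] [0.551 0.007 0.012] z 0.006 0.02 ((578.4844970703125, 26.98773193359375), (294.9713439941406, 163.58609008789062), 16.78711700439453)
ledges [232 193  46  40 250] [ 0.526 -0.017  0.02 ] z 0.012 0.027 ((531.4993896484375, -14.868942260742188), (172.86532592773438, 13.509283065795898), 18.800819396972656)
paneltop [321 222  14  18 198] [ 0.583 -0.216  0.095] z 0.087 0.099 ((584.0234375, -212.37664794921875), (47.89306640625, 27.020355224609375), 50.6374397277832)
green [261 155   5   4  14] [0.64  0.112 0.06 ] z 0.05 0.072 ((637.7465209960938, 109.24868774414062), (38.106056213378906, 8.25924301147461), 60.489749908447266)
red [257 157   7   4  11] [0.631 0.114 0.057] z 0.002 0.07 ((643.4691162109375, 138.94358825683594), (101.6368637084961, 13.225314140319824), 61.65837860107422)
jar1 [320 222  22  19 303] [ 0.585 -0.222  0.097] z 0.085 0.804 ((341.84521484375, -465.5389404296875), (748.8026123046875, 42.525390625), 45.01432800292969)
jar2 [348 241  21  19 298] [ 0.591 -0.297  0.107] z 0.095 0.804 ((343.1458435058594, -505.1051025390625), (700.7261352539062, 40.176849365234375), 40.07950973510742)
```

View pics/c_scene.png

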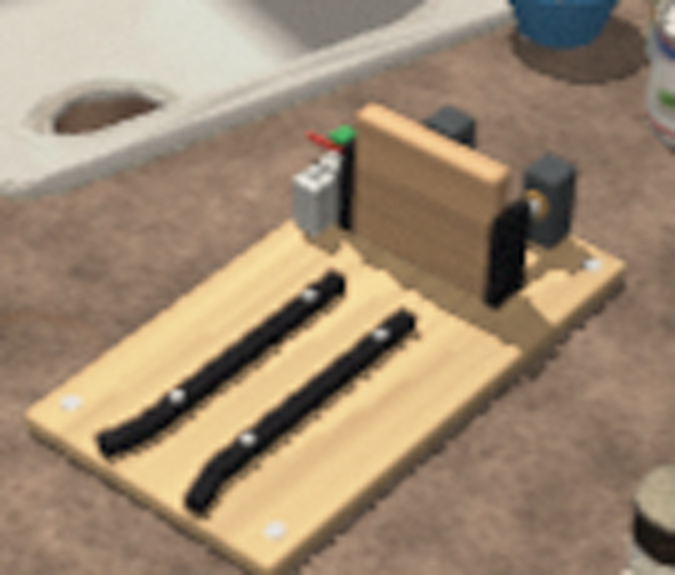

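The crop shows the board corners at about (201,213), (249,244) and (320,183) px. The ledges run to the panel, and the red pointer and green block are near (259,158). The board fit gives the channel direction as about 16.8° and the jig origin as about (0.554, 0.020). I'll go over the bar first for a wrist look.

Call:
send_rows:
  moves:
    - {"gripper": 9.3, "travel": [-4, -3.5, 0], "twist": 7}
    - {"gripper": 9.3, "travel": [-7, -6, 0], "twist": 14}
    - {"gripper": 9.3, "travel": [-10, -8.5, 0], "twist": 21}
    - {"gripper": 9.3, "travel": [-13, -11, 0], "twist": 28}
    - {"gripper": 9.3, "travel": [-16, -13.5, 0], "twist": 35}
    - {"gripper": 9.3, "travel": [-19, -16, 0], "twist": 42}
    - {"gripper": 9.3, "travel": [-22, -18.5, 0], "twist": 49}
    - {"gripper": 9.3, "travel": [-25, -21, 0], "twist": 56}
    - {"gripper": 9.3, "travel": [-27.5, -23, 0], "twist": 63}
    - {"gripper": 9.3, "travel": [-29.6, -24.6, 0], "twist": 70}
    - {"gripper": 9.3, "travel": [-29.6, -24.6, 0], "twist": 74}
    - {"gripper": 9.3, "travel": [-29.6, -24.6, 0], "twist": 74}
    - {"gripper": 9.3, "travel": [-29.6, -24.6, 0], "twist": 74}

```text
time: 1.18
ee_pos: [0.4068, 0.2917, 0.2183]
orientation: [0.72, 0.694, -0.0, -0.0]
ft_force: [-0.1, 1.2, 0.3]
finger_gap: 0.999
grasp_force: 0.0
```

```bash
cat >> h.py <<'E'
def look(n):
    c=camera_model('wrist');a,d=grab_frame('wrist');np.savez(n+'.npz',a=a,d=d,**c);cv2.imwrite('pics/%s.png'%n,a[:,:,::-1]);return a,d,c
def tool(s):
    from scipy.spatial.transform import Rotation as R
    return R.from_quat(s['orientation']).as_matrix()
def comp(n,m,P):
    k,l,st,ce=cv2.connectedComponentsWithStats(m.astype(np.uint8))
    if k<2: print(n,'none');return
    i=1+np.argmax(st[1:,4]);q=l==i;p=P[q];r=cv2.minAreaRect((p[:,:2]*1000).astype(np.float32))
    print(n,st[i],p.mean(0).round(4),'zmed',np.median(p[:,2]).round(4),np.round(r[0],1),np.round(r[1],1),round(r[2],2));return q
E
python3 - <<'E'
from h import *
s=observe();print(s['time'],s['ee_pos'],tool(s).round(4),s['q'].round(2))
a,d,c=look('w1');P=pts(d,c)
hsv=cv2.cvtColor(a,cv2.COLOR_RGB2HSV)
z=P[...,2]
q=comp('bar',(z>.044)&(z<.056)&(d>0)&(hsv[...,1]>90)&(abs(P[...,0]-.405)<.06),P)
E
```

```text
1.1833 [0.4068296  0.29166736 0.21833959] [[ 0.036   0.9994 -0.001 ]
 [ 0.9994 -0.036  -0.    ]
 [-0.     -0.001  -1.    ]] [-0.92  0.4   0.37  1.85 -0.18  0.92 -0.51]
bar [ 244   97   25  147 3350] [0.4095 0.2984 0.0503] zmed 0.0504 [409.5 292.3] [177.3  27.2] 87.46
```

View pics/w1.png

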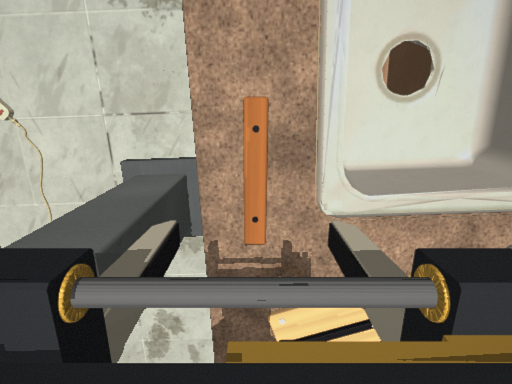

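The wrist view shows the bar whole, columns 244–268 and rows 97–243: centre (0.4095, 0.292), axis 87.5°, top at 0.050. That matches the given size. Next I'll look at the jig from above.

Call:
send_rows:
  moves:
    - {"gripper": 9.3, "travel": [-3, 2, -1], "twist": 7}
    - {"gripper": 9.3, "travel": [-6, 4, -2], "twist": 14}
    - {"gripper": 9.3, "travel": [-9, 6, -3], "twist": 21}
    - {"gripper": 9.3, "travel": [-12, 8, -3], "twist": 28}
    - {"gripper": 9.3, "travel": [-15, 10, -3], "twist": 35}
    - {"gripper": 9.3, "travel": [-18, 12, -3], "twist": 42}
    - {"gripper": 9.3, "travel": [-20.5, 14, -3], "twist": 49}
    - {"gripper": 9.3, "travel": [-23, 16, -3], "twist": 56}
    - {"gripper": 9.3, "travel": [-25, 17, -3], "twist": 63}
    - {"gripper": 9.3, "travel": [-26, 17.6, -3], "twist": 70}
    - {"gripper": 9.3, "travel": [-26, 17.6, -3], "twist": 71}
    - {"gripper": 9.3, "travel": [-26, 17.6, -3], "twist": 71}
    - {"gripper": 9.3, "travel": [-26, 17.6, -3], "twist": 71}

```text
time: 2.32
ee_pos: [0.5727, 0.0273, 0.2481]
orientation: [0.989, 0.149, -0.001, -0.001]
ft_force: [0.3, 0.8, 0.4]
finger_gap: 1.002
grasp_force: 0.0
```

```bash
python3 - <<'E'
from h import *
s=observe();print(s['time'],s['ee_pos'],tool(s).round(4),s['q'].round(2))
a,d,c=look('w2');P=pts(d,c)
h=cv2.cvtColor(a,cv2.COLOR_RGB2HSV).astype(int)
z=P[...,2];H,S,V=h[...,0],h[...,1],h[...,2];r=np.hypot(P[...,0]-.58,P[...,1]-.027)<.2
comp('ptop',(z>.088)&(z<.1)&r&(d>0),P)
comp('green',(H>40)&(H<85)&(S>90)&r,P)
comp('red',((H<8)|(H>172))&(S>150)&r,P)
comp('board',(z>.008)&(z<.016)&r&(S>60),P)
E
```

```text
2.3167 [0.57274826 0.0272519  0.24810401] [[ 0.9554  0.2952 -0.0015]
 [ 0.2952 -0.9554  0.0016]
 [-0.001  -0.002  -1.    ]] [-0.53  0.55  0.72  1.62 -0.39  1.12 -0.98]
ptop [ 217   98   84   16 1275] [0.6507 0.0469 0.0939] zmed 0.0941 [650.7  46.8] [15.6 89.6] 17.17
green [194  85  19  11 200] [0.649  0.1142 0.0557] zmed 0.054 [651.2  88. ] [16.6 76. ] 3.49
red [190 104  23   3  56] [0.6312 0.1125 0.0585] zmed 0.0596 [630.4 116.8] [ 3.1 40.1] 15.94
board [  199    49   122   205 14566] [0.5662 0.0148 0.0125] zmed 0.0125 [580.5  26.2] [289.1 160.2] 16.52
```

View pics/w2.png

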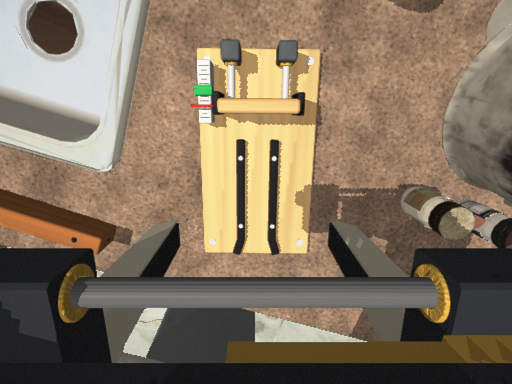

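The wrist view shows the panel top at (258,105), the red pointer at (201,105) and the green block at (203,90). All the sizes agree. The jig origin is about (0.5567, 0.0187) at 16.7°. The green block's middle is about 17.5 mm beyond the pointer. Now I'll go back to the bar.

Call:
send_rows:
  moves:
    - {"gripper": 6, "travel": [-1, -3, 0], "twist": -7}
    - {"gripper": 6, "travel": [-2, -6.5, 1], "twist": -14}
    - {"gripper": 6, "travel": [-3, -10, 2], "twist": -21}
    - {"gripper": 6, "travel": [-4, -13.5, 4], "twist": -28}
    - {"gripper": 6, "travel": [-5, -17, 6], "twist": -35}
    - {"gripper": 6, "travel": [-5.8, -20.5, 8], "twist": -42}
    - {"gripper": 6, "travel": [-6.5, -24, 10], "twist": -49}
    - {"gripper": 6, "travel": [-7.2, -27, 12], "twist": -56}
    - {"gripper": 6, "travel": [-7.8, -29, 13], "twist": -63}
    - {"gripper": 6, "travel": [-7.8, -30.1, 14], "twist": -70.3}
    - {"gripper": 6, "travel": [-7.8, -30.1, 15], "twist": -70.3}
    - {"gripper": 6, "travel": [-7.8, -30.1, 15], "twist": -70.3}
    - {"gripper": 6, "travel": [-7.8, -30.1, 15], "twist": -70.3}
    - {"gripper": 6, "travel": [-7.8, -30.1, 15], "twist": -70.3}

```text
time: 3.53
ee_pos: [0.4126, 0.2893, 0.0993]
orientation: [0.726, 0.688, 0.0, 0.001]
ft_force: [0.1, 0.0, 0.3]
finger_gap: 0.647
grasp_force: 0.0
```

```bash
python3 - <<'E'
from h import *
s=observe();T=tool(s);print(s['time'],s['ee_pos'],T.round(4),s['finger_gap'])
a,d,c=look('w3');P=pts(d,c)
S=cv2.cvtColor(a,cv2.COLOR_RGB2HSV)[...,1];z=P[...,2]
comp('bar',(z>.044)&(z<.056)&(d>0)&(S>90)&(abs(P[...,0]-.405)<.06),P)
print(T.T@(np.array([.4095,.2923,.018])-s['ee_pos'])*100)
E
```

```text
3.5333 [0.41258608 0.28931422 0.09925414] [[ 5.400e-02  9.985e-01  1.300e-03]
 [ 9.985e-01 -5.400e-02 -2.000e-04]
 [-1.000e-04  1.300e-03 -1.000e+00]] 0.6471319230404919
bar [ 227   86   39  191 6703] [0.4101 0.3122 0.0503] zmed 0.0503 [409.5 304.7] [153.6  27.7] 87.5
[ 0.28228714 -0.3351889   8.12494313]
```

Call:
send_rows:
  grip_force: 45
  moves:
    - {"gripper": 6, "travel": [0.3, -0.3, 2], "twist": -0.6}
    - {"gripper": 6, "travel": [0.3, -0.3, 4.5], "twist": -0.6}
    - {"gripper": 6, "travel": [0.3, -0.3, 6.8], "twist": -0.6}
    - {"gripper": 6, "travel": [0.3, -0.3, 8], "twist": -0.6}
    - {"gripper": 6, "travel": [0.3, -0.3, 8], "twist": -0.6}
    - {"gripper": 6, "travel": [0.3, -0.3, 8], "twist": -0.6}
    - {"gripper": 2, "travel": [0.3, -0.3, 8], "twist": -0.6}
    - {"gripper": 2, "travel": [0.3, -0.3, 8], "twist": -0.6}
    - {"gripper": 2, "travel": [0.3, -0.3, 8], "twist": -0.6}
    - {"gripper": 2, "travel": [0.3, -0.3, 8], "twist": -0.6}
    - {"gripper": 2, "travel": [0.3, -0.3, 8], "twist": -0.6}
    - {"gripper": 2, "travel": [0.3, -0.3, 8], "twist": -0.6}
    - {"gripper": 2, "travel": [0.3, -0.3, 8], "twist": -0.6}
    - {"gripper": 2, "travel": [0.3, -0.3, 8], "twist": -0.6}

```text
time: 4.75
ee_pos: [0.4089, 0.2937, 0.019]
orientation: [0.721, 0.693, 0.0, -0.0]
ft_force: [-0.3, -0.6, 4.8]
finger_gap: 0.3
grasp_force: 45.0
```

Call:
send_rows:
  moves:
    - {"gripper": 2, "travel": [0, 0, -1.5], "twist": 0}
    - {"gripper": 2, "travel": [0, 0, -4], "twist": 0}
    - {"gripper": 2, "travel": [-1, 0.5, -7], "twist": 0}
    - {"gripper": 2, "travel": [-3, 1.5, -9], "twist": 7}
    - {"gripper": 2, "travel": [-6, 3, -11], "twist": 14}
    - {"gripper": 2, "travel": [-9, 4.5, -11], "twist": 21}
    - {"gripper": 2, "travel": [-12, 6, -11], "twist": 28}
    - {"gripper": 2, "travel": [-15, 7.5, -11], "twist": 35}
    - {"gripper": 2, "travel": [-18, 9, -11], "twist": 42}
    - {"gripper": 2, "travel": [-20.5, 10.5, -11], "twist": 49}
    - {"gripper": 2, "travel": [-23, 12, -11], "twist": 56}
    - {"gripper": 2, "travel": [-25, 13, -11], "twist": 63}
    - {"gripper": 2, "travel": [-26.5, 13.7, -11], "twist": 68}
    - {"gripper": 2, "travel": [-27.5, 14.1, -11], "twist": 71}
    - {"gripper": 2, "travel": [-27.5, 14.1, -11], "twist": 71}
    - {"gripper": 2, "travel": [-27.5, 14.1, -11], "twist": 71}
    - {"gripper": 2, "travel": [-27.5, 14.1, -11], "twist": 71}

```text
time: 6.17
ee_pos: [0.5378, 0.0148, 0.1281]
orientation: [0.989, 0.147, -0.001, -0.001]
ft_force: [0.2, 0.2, -2.0]
finger_gap: 0.296
grasp_force: 45.0
```

```bash
cat >> h.py <<'E'
th=np.radians(16.7);O=np.array([.5567,.0187,0]);J=np.array([[np.cos(th),np.sin(th),0],[-np.sin(th),np.cos(th),0],[0,0,1]])
E
python3 - <<'E'
from h import *
s=observe();T=tool(s);print(s['time'],s['ee_pos'],T.round(4),s['finger_gap'])
print('jig',J@(s['ee_pos']-O),'ang',np.degrees(np.arctan2(T[1,0],T[0,0])))
a,d,c=look('w4');P=(pts(d,c)-O)@J.T
h=cv2.cvtColor(a,cv2.COLOR_RGB2HSV).astype(int);H,S,V=h[...,0],h[...,1],h[...,2]
z=P[...,2];r=(abs(P[...,0])<.18)&(abs(P[...,1])<.09)&(d>0)
comp('ptop',(z>.088)&(z<.1)&r&(P[...,0]>.08),P)
comp('green',(H>40)&(H<85)&(S>90)&r,P)
comp('red',((H<6)|(H>174))&(S>150)&r&(P[...,1]>.05),P)
comp('bar',(z>.13)&r&(abs(P[...,1])<.02)&(S>90),P)
l=(V<60)&(z<.03)&r&(abs(P[...,1])<.035)&(P[...,0]<.06)
print('ledge y',[(x,P[...,1][l&(abs(P[...,0]-x)<.004)&(P[...,1]>0)].mean().round(4) if (l&(abs(P[...,0]-x)<.004)).any() else None,P[...,1][l&(abs(P[...,0]-x)<.004)&(P[...,1]<0)].mean().round(4)) for x in(-.06,-.03,0,.03,.05)])
E
```

```text
6.1667 [0.53779042 0.0148489  0.12813994] [[ 0.9569  0.2905 -0.0018]
 [ 0.2905 -0.9569  0.0015]
 [-0.0013 -0.002  -1.    ]] 0.29633216539034574
jig [-0.01921867  0.0017452   0.12813994] ang 16.89021468623024
ptop [ 188   29  141   29 3860] [ 0.0974 -0.0002  0.0938] zmed 0.0941 [98.1 -0. ] [90.4 16.6] 89.89
green [155  19  32  20 541] [0.1155 0.0656 0.0539] zmed 0.0539 [115.8  64.1] [26.3 13.9] 81.9
red [150  50  35   5 147] [0.0981 0.0683 0.0595] zmed 0.0594 [98.1 66.1] [28.1  3.4] 88.42
bar [  223    81    62   196 10897] [0.0243 0.0022 0.1593] zmed 0.1593 [19.4  2.2] [99.6 28.2] 0.12
ledge y [(-0.06, None, np.float64(nan)), (-0.03, np.float64(nan), np.float64(-0.0268)), (0, np.float64(nan), np.float64(-0.0268)), (0.03, np.float64(nan), np.float64(-0.0271)), (0.05, np.float64(nan), np.float64(-0.0268))]<stdin>:12: RuntimeWarning: Mean of empty slice.
  ret = ret.dtype.type(ret / rcount)
```

View pics/w4.png

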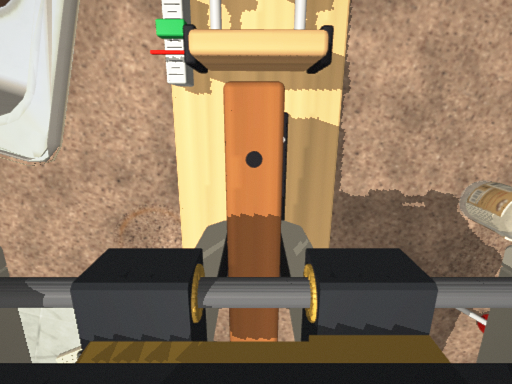

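The wrist view shows the bar held along the channel (columns 225–285, front end at row 82). It is 2 mm too far left, with the angle within 0.2°. The pointer is at (168,52) and the green block at (171,28). Green is 17.5 mm beyond the pointer, as before. I'll shift 2 mm and lower.

Call:
send_rows:
  moves:
    - {"gripper": 2, "travel": [0, 0.2, 1], "twist": 0.2}
    - {"gripper": 2, "travel": [0, 0.2, 3], "twist": 0.2}
    - {"gripper": 2, "travel": [0, 0.2, 5], "twist": 0.2}
    - {"gripper": 2, "travel": [0, 0.2, 6.5], "twist": 0.2}
    - {"gripper": 2, "travel": [0, 0.2, 7.5], "twist": 0.2}
    - {"gripper": 2, "travel": [0, 0.2, 8], "twist": 0.2}
    - {"gripper": 2, "travel": [0, 0.2, 8.4], "twist": 0.2}
    - {"gripper": 2, "travel": [0, 0.2, 8.4], "twist": 0.2}
    - {"gripper": 2, "travel": [0, 0.2, 8.4], "twist": 0.2}
    - {"gripper": 2, "travel": [0, 0.2, 8.4], "twist": 0.2}

```text
time: 7.05
ee_pos: [0.5398, 0.011, 0.0454]
orientation: [0.99, 0.143, 0.001, 0.0]
ft_force: [-0.4, -0.1, -2.0]
finger_gap: 0.296
grasp_force: 45.0
```

```bash
python3 - <<'E'
from h import *
s=observe();T=tool(s);print(s['time'],s['ft_force'],'jig',J@(s['ee_pos']-O),'ang',np.degrees(np.arctan2(T[1,0],T[0,0])))
a,d,c=look('w5');P=(pts(d,c)-O)@J.T
S=cv2.cvtColor(a,cv2.COLOR_RGB2HSV)[...,1];z=P[...,2]
comp('bar',(z>.065)&(z<.085)&(abs(P[...,1])<.025)&(S>90)&(P[...,0]<.085),P)
E
```

```text
7.05 [-0.40908871 -0.13177399 -1.96310072] jig [-0.0183968  -0.00253876  0.04538026] ang 16.498673581508744
bar [  223    81    62   196 10924] [ 0.025  -0.0023  0.0766] zmed 0.0767 [20.4 -1.9] [28.9 99.1] 89.69
```

Call:
send_rows:
  moves:
    - {"gripper": 2, "travel": [0, -0.2, 0], "twist": -0.3}
    - {"gripper": 2, "travel": [0, -0.2, 0], "twist": -0.3}
    - {"gripper": 2, "travel": [0, -0.2, 0], "twist": -0.3}
    - {"gripper": 2, "travel": [0, -0.2, 0], "twist": -0.3}
    - {"gripper": 2, "travel": [0, -0.2, 0], "twist": -0.3}
    - {"gripper": 2, "travel": [0, -0.2, 0], "twist": -0.3}

```text
time: 7.6
ee_pos: [0.5386, 0.013, 0.0447]
orientation: [0.989, 0.146, -0.0, 0.0]
ft_force: [0.4, -0.3, -1.9]
finger_gap: 0.298
grasp_force: 45.0
```

```bash
python3 - <<'E'
from h import *
s=observe();T=tool(s);print(s['time'],s['ft_force'],'jig',J@(s['ee_pos']-O),'ang',np.degrees(np.arctan2(T[1,0],T[0,0])))
E
```

```text
7.6 [ 0.42556429 -0.32297788 -1.86169148] jig [-0.01898838 -0.00029725  0.04468165] ang 16.79217441355655
```

Call:
send_rows:
  moves:
    - {"gripper": 2, "travel": [0, 0, 0.4], "twist": 0}
    - {"gripper": 2, "travel": [0, 0, 0.8], "twist": 0}
    - {"gripper": 2, "travel": [0, 0, 1.1], "twist": 0}
    - {"gripper": 2, "travel": [0, 0, 1.3], "twist": 0}
    - {"gripper": 2, "travel": [0, 0, 1.4], "twist": 0}
    - {"gripper": 2, "travel": [0, 0, 1.4], "twist": 0}
    - {"gripper": 2, "travel": [0, 0, 1.4], "twist": 0}
    - {"gripper": 2, "travel": [0, 0, 1.4], "twist": 0}

```text
time: 8.27
ee_pos: [0.5382, 0.013, 0.0311]
orientation: [0.989, 0.146, -0.0, -0.0]
ft_force: [-1.9, 1.0, 5.3]
finger_gap: 0.296
grasp_force: 45.0
```

```bash
python3 - <<'E'
from h import *
s=observe();T=tool(s);print(s['time'],s['ft_force'],'jig',J@(s['ee_pos']-O),'ang',np.degrees(np.arctan2(T[1,0],T[0,0])))
a,d,c=look('w6');P=(pts(d,c)-O)@J.T
S=cv2.cvtColor(a,cv2.COLOR_RGB2HSV)[...,1];z=P[...,2]
comp('bar',(z>.053)&(z<.072)&(abs(P[...,1])<.025)&(S>90)&(P[...,0]<.085),P)
E
```

```text
8.2667 [-1.92250625  1.01287174  5.33585085] jig [-0.01935153 -0.00011082  0.0310794 ] ang 16.7873195058843
bar [  223    81    62   196 10916] [0.0241 0.0003 0.0623] zmed 0.0624 [19.4  0.4] [99.3 28.2] 0.02
```

The bar is seated in the channel: top at 62 mm, y +0.4 mm. Its end is 21 mm short of the panel, so I'll push gently.

Call:
send_rows:
  moves:
    - {"gripper": 2, "travel": [0.3, 0, 0], "twist": 0}
    - {"gripper": 2, "travel": [0.7, 0, 0], "twist": 0}
    - {"gripper": 2, "travel": [1.1, 0, 0], "twist": 0}
    - {"gripper": 2, "travel": [1.5, 0, 0], "twist": 0}
    - {"gripper": 2, "travel": [1.8, 0, 0], "twist": 0}
    - {"gripper": 2, "travel": [2.0, 0, 0], "twist": 0}
    - {"gripper": 2, "travel": [2.2, 0, 0], "twist": 0}
    - {"gripper": 2, "travel": [2.4, 0, 0], "twist": 0}
    - {"gripper": 2, "travel": [2.6, 0, 0], "twist": 0}
    - {"gripper": 2, "travel": [2.8, 0, 0], "twist": 0}
    - {"gripper": 2, "travel": [3.0, 0, 0], "twist": 0}
    - {"gripper": 2, "travel": [3.2, 0, 0], "twist": 0}
    - {"gripper": 2, "travel": [3.4, 0, 0], "twist": 0}
    - {"gripper": 2, "travel": [3.6, 0, 0], "twist": 0}
    - {"gripper": 2, "travel": [3.7, 0, 0], "twist": 0}
    - {"gripper": 2, "travel": [3.7, 0, 0], "twist": 0}
    - {"gripper": 2, "travel": [3.7, 0, 0], "twist": 0}
    - {"gripper": 2, "travel": [3.7, 0, 0], "twist": 0}

```text
time: 9.82
ee_pos: [0.5654, 0.0203, 0.0309]
orientation: [0.989, 0.144, -0.008, -0.001]
ft_force: [-16.1, -4.4, 16.4]
finger_gap: 0.3
grasp_force: 45.0
```

```bash
cat > m.py <<'E'
from h import *
import sys
s=observe();T=tool(s);print(s['time'],'F',(J@s['ft_force']).round(1),'jig',(J@(s['ee_pos']-O)).round(4),'ang',np.degrees(np.arctan2(T[1,0],T[0,0])).round(2),s['finger_gap'],s['grasp_force'])
a,d,c=look(sys.argv[1]);P=(pts(d,c)-O)@J.T
h=cv2.cvtColor(a,cv2.COLOR_RGB2HSV).astype(int);H,S,V=h[...,0],h[...,1],h[...,2]
z=P[...,2];r=(P[...,0]<.2)&(P[...,0]>.03)&(abs(P[...,1])<.09)&(d>0)
comp('bar',(z>.053)&(z<.072)&(abs(P[...,1])<.025)&(S>90)&(P[...,0]<.12),P)
comp('ptop',(z>.088)&(z<.1)&r,P)
comp('green',(H>40)&(H<85)&(S>90)&r,P)
comp('red',((H<6)|(H>174))&(S>150)&r&(P[...,1]>.045),P)
E
python3 m.py w7
```

```text
9.8167 F [-16.7   0.5  16.4] jig [ 0.0088 -0.0009  0.0309] ang 16.62 0.29991530282350576 45.00962555408478
bar [  191    80   121   197 11233] [ 0.0539 -0.0007  0.0624] zmed 0.0624 [47.6  0.3] [49.7 99. ] 89.81
ptop [  116    23   272    54 14039] [ 0.1045 -0.0004  0.0939] zmed 0.0941 [104.9  -0.6] [88.6 16.1] 89.78
green [  80   23   38   33 1093] [0.116  0.0682 0.0537] zmed 0.0539 [116.3  64.4] [24.6 12.2] 89.57
red [ 69  59  51   8 368] [0.1051 0.0695 0.0593] zmed 0.0593 [105.2  69.6] [22.6  3.1] 89.55
```

View pics/w7.png

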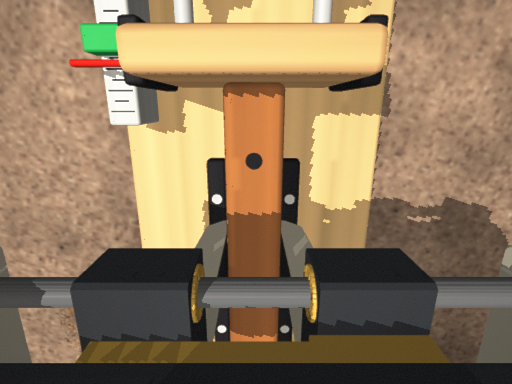

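The wrist view shows the bar end on the panel. The pointer at (95,63) is still short of the green block at (99,38), with 10.9 mm to go. The arm yields under load, so I'll push further and ease the downward load a little.

Call:
send_rows:
  moves:
    - {"gripper": 2, "travel": [0.1, 0, -0.1], "twist": 0}
    - {"gripper": 2, "travel": [0.3, 0, -0.2], "twist": 0}
    - {"gripper": 2, "travel": [0.5, 0, -0.2], "twist": 0}
    - {"gripper": 2, "travel": [0.7, 0, -0.2], "twist": 0}
    - {"gripper": 2, "travel": [0.9, 0, -0.2], "twist": 0}
    - {"gripper": 2, "travel": [1.1, 0, -0.2], "twist": 0}
    - {"gripper": 2, "travel": [1.2, 0, -0.2], "twist": 0}
    - {"gripper": 2, "travel": [1.2, 0, -0.2], "twist": 0}
    - {"gripper": 2, "travel": [1.2, 0, -0.2], "twist": 0}
    - {"gripper": 2, "travel": [1.2, 0, -0.2], "twist": 0}

```text
time: 10.7
ee_pos: [0.5759, 0.0235, 0.031]
orientation: [0.989, 0.144, -0.01, -0.0]
ft_force: [-14.2, -4.7, 7.5]
finger_gap: 0.3
grasp_force: 45.0
```

```bash
python3 m.py w8
```

```text
10.7 F [-14.9  -0.5   7.5] jig [ 0.0198 -0.0009  0.031 ] ang 16.59 0.2996049341682265 45.00261604785919
bar [  191    80   122   197 11271] [ 0.0651 -0.0007  0.0624] zmed 0.0624 [58.9  0.1] [49.8 98.5] 89.92
ptop [  116    23   273    54 14197] [ 0.1156 -0.0004  0.0939] zmed 0.0941 [116.1  -0.6] [88.7 16.5] 89.88
green [ 86  67  38  13 404] [0.1124 0.0677 0.054 ] zmed 0.054 [112.4  63.9] [25.1  4.5] 89.26
red [ 69  60  51   7 349] [0.116  0.0692 0.0594] zmed 0.0594 [116.   69.3] [22.9  2.7] 89.67
```

The pointer is at 116.0 mm and the green middle at about 116 mm, so they line up. I'll hold the pressure.

Call:
send_rows:
  moves:
    - {"gripper": 2, "travel": [0, 0, 0], "twist": 0}
    - {"gripper": 2, "travel": [0, 0, 0], "twist": 0}
    - {"gripper": 2, "travel": [0, 0, 0], "twist": 0}
    - {"gripper": 2, "travel": [0, 0, 0], "twist": 0}
    - {"gripper": 2, "travel": [0, 0, 0], "twist": 0}
    - {"gripper": 2, "travel": [0, 0, 0], "twist": 0}
    - {"gripper": 2, "travel": [0, 0, 0], "twist": 0}
    - {"gripper": 2, "travel": [0, 0, 0], "twist": 0}
    - {"gripper": 2, "travel": [0, 0, 0], "twist": 0}
    - {"gripper": 2, "travel": [0, 0, 0], "twist": 0}
    - {"gripper": 2, "travel": [0, 0, 0], "twist": 0}
    - {"gripper": 2, "travel": [0, 0, 0], "twist": 0}
    - {"gripper": 2, "travel": [0, 0, 0], "twist": 0}
    - {"gripper": 2, "travel": [0, 0, 0], "twist": 0}
    - {"gripper": 2, "travel": [0, 0, 0], "twist": 0}
    - {"gripper": 2, "travel": [0, 0, 0], "twist": 0}
    - {"gripper": 2, "travel": [0, 0, 0], "twist": 0}
    - {"gripper": 2, "travel": [0, 0, 0], "twist": 0}
    - {"gripper": 2, "travel": [0, 0, 0], "twist": 0}
    - {"gripper": 2, "travel": [0, 0, 0], "twist": 0}

```text
time: 12.42
ee_pos: [0.5759, 0.0235, 0.0311]
orientation: [0.989, 0.144, -0.01, -0.0]
ft_force: [-16.0, -4.5, 6.2]
finger_gap: 0.296
grasp_force: 45.0
```

Call:
send_rows:
  moves:
    - {"gripper": 2, "travel": [0, 0, 0], "twist": 0}
    - {"gripper": 2, "travel": [0, 0, 0], "twist": 0}
    - {"gripper": 2, "travel": [0, 0, 0], "twist": 0}
    - {"gripper": 2, "travel": [0, 0, 0], "twist": 0}
    - {"gripper": 2, "travel": [0, 0, 0], "twist": 0}
    - {"gripper": 2, "travel": [0, 0, 0], "twist": 0}
    - {"gripper": 2, "travel": [0, 0, 0], "twist": 0}
    - {"gripper": 2, "travel": [0, 0, 0], "twist": 0}
    - {"gripper": 2, "travel": [0, 0, 0], "twist": 0}
    - {"gripper": 2, "travel": [0, 0, 0], "twist": 0}
    - {"gripper": 2, "travel": [0, 0, 0], "twist": 0}
    - {"gripper": 2, "travel": [0, 0, 0], "twist": 0}

```text
time: 13.42
ee_pos: [0.576, 0.0235, 0.0311]
orientation: [0.989, 0.144, -0.01, -0.0]
ft_force: [-15.0, -4.1, 6.9]
finger_gap: 0.298
grasp_force: 45.0
```

```bash
python3 m.py w9
```

```text
13.4167 F [-15.6   0.4   6.9] jig [ 0.0198 -0.0009  0.0311] ang 16.6 0.2983444621911115 45.00263571739197
bar [  191    80   122   197 11256] [ 0.0651 -0.0007  0.0624] zmed 0.0624 [58.9  0.2] [49.8 98.4] 89.77
ptop [  116    23   273    54 14189] [ 0.1156 -0.0004  0.0939] zmed 0.0941 [116.1  -0.6] [89.  16.4] 89.89
green [ 86  67  38  13 404] [0.1124 0.0677 0.054 ] zmed 0.0539 [112.4  64.7] [25.8  4.6] 89.27
red [ 69  60  51   7 345] [0.116  0.0692 0.0594] zmed 0.0595 [116.   69.3] [22.4  2.7] 89.68
```

View pics/w9.png

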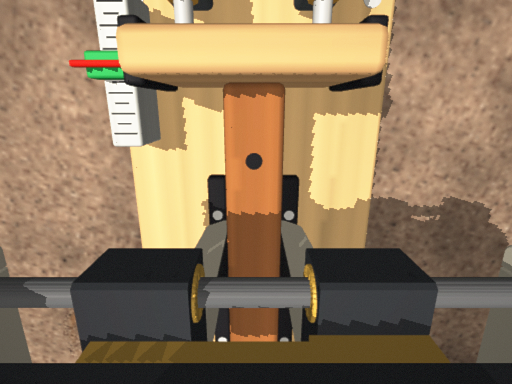

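The red pointer (95,63) stands over the middle of the green block (rows 51–79). The bar is square on the panel and the force has stayed steady for over 2.5 s.

```bash
python3 -c "
from cell import workorder
print(workorder.sign_off())"
```

```text
the job is handed in; nothing more can be done
None
```

The crossbar is in the channel, held square against the side panel with the red pointer over the middle of the green block; pressure held steady for over 2.5 s, and I handed the job in at about 13.4 s, still gripping and pressing.

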